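# Fetch the penned-in jar from the jar stand

## Task

The squat jar is penned in at the middle of the wooden jar stand, between its two cheeks, by a taller jar on each side. First stand both taller jars on the bare wooden side board; then, while they wait there, take the squat jar out and stand it in the middle of the round cork coaster; last, put each taller jar back on the end of the stand where it stood at the start, in the same spot. Keep all jars upright and do not disturb the eraser or the pastel stick.

Things in the scene. Friction and masses are not known exactly. Their poses are not given: they have to be found in the camera images.
- jar_stand: Fixed jar stand: plywood base 100 x 216 x 10 mm (along its x, y, z), origin at the centre of its underside on the table, z up, turned up to 0.3 rad. Three jars stand in a row along its y, on the base (10 mm above the table), at y = -66, 0, +66 mm, x = 0, on cork rounds set flush. The end spots are open in front and behind (along x) and outward.
- jar_stand_bay (a point): Middle spot of the stand, on the base's top; axes as the stand's. Two upright wooden cheeks, 8 mm thick, 44 mm long in y, tops 72 mm above the table, stand at x = -36 and +36 mm (64 mm clear between). So the middle jar can be gripped only along y, where its neighbours leave 10 to 14 mm: no room for fingers until both are gone.
- side_board: Fixed bare wooden board on the table, 220 x 130 x 6 mm (along its x, y, z), origin at the centre of its underside. The side area: both taller jars fit on it, one toward each end of its long x axis. Lies to the left or the right of the stand, the coaster on the other side.
- coaster: Fixed round cork coaster, 90 mm diameter, 5 mm thick, origin at the centre of its underside, on the table.
- squat_jar_center (a point): Centre of the squat jar: a pale jar with black lid, 53 mm across, 66 mm high, 0.16 kg nominal, at the middle of the stand at the start. Round, upright, lid fixed. The point is on its axis, half-way up; z up.
- wide_jar_center (a point): Centre of the wide taller jar: brown body with black lid, 61 mm across, 98 mm high, 0.16 kg nominal; the body is straight-sided from 0 to 76 mm above its foot (grip it 55 to 65 mm up, so that the gripper clears the lid). On either end of the stand at the start. Round, upright, lid fixed. The point is on its axis, half-way up; z up.
- slim_jar_center (a point): Centre of the slim taller jar: dark body with narrower grey lid, 52 mm across, 114 mm high, 0.19 kg nominal; the body is straight-sided from 0 to 90 mm above its foot (grip it 70 to 80 mm up, so that the gripper clears the lid). On the other end of the stand at the start. Round, upright, lid fixed. The point is on its axis, half-way up; z up.
- eraser_block: Bystander: small pale block eraser, 22 x 45 x 13 mm, on the table between robot and stand; origin at the centre of its underside.
- pastel_stick: Bystander: short dark blue pastel stick, 11 x 45 x 12 mm, on the table between robot and stand; origin at the centre of its underside.
Mind the look-alikes: they are no part of the job. Leave any orange look-alike of the part that bears slim_jar_center alone.

How it is judged (in metres and radians):
On the way, in this order (a step that is already met when the one before it is completed fails the run):
1. both taller jars stand upright on the side board, let go and at rest (x of wide_jar_center in the frame of side_board between -0.105 and 0.105 m and y of wide_jar_center in the frame of side_board between -0.06 and 0.06 m and z of wide_jar_center in the frame of side_board between 0.049 and 0.061 m and angle between each of wide_jar_center, slim_jar_center's own z axis and vertical below 0.1 rad and linear speed of each of wide_jar, slim_jar below 0.02 m/s and contact force between each of wide_jar, slim_jar and the fingers below 0.1 N and x of slim_jar_center in the frame of side_board between -0.105 and 0.105 m and y of slim_jar_center in the frame of side_board between -0.06 and 0.06 m and z of slim_jar_center in the frame of side_board between 0.057 and 0.069 m), for 0.2 s.
2. the squat jar stands upright in the middle of the coaster, let go and at rest, while both taller jars still stand on the side board (all of step 1 and horizontal distance between squat_jar_center and coaster below 0.015 m and height (world z) of squat_jar_center between 0.032 and 0.044 m and angle between squat_jar_center's own z axis and vertical below 0.1 rad and linear speed of squat_jar below 0.02 m/s and contact force between squat_jar and the fingers below 0.1 N), for 0.2 s.
3. each taller jar stands again, upright, let go and at rest, where it stood at the start (distance of each of wide_jar_center, slim_jar_center from where it was at the start of the episode below 0.015 m and angle between each of wide_jar_center, slim_jar_center's own z axis and vertical below 0.1 rad and linear speed of each of wide_jar, slim_jar below 0.02 m/s and contact force between each of wide_jar, slim_jar and the fingers below 0.1 N), for 0.2 s.
At the end, for the whole second after the job is handed in: The squat jar stands upright (within 0.1 rad) on the coaster, its axis within 15 mm of the coaster's centre; each taller jar stands upright within 15 mm of where it stood at the start; all three are let go and at rest (all of step 3 and horizontal distance between squat_jar_center and coaster below 0.015 m and height (world z) of squat_jar_center between 0.032 and 0.044 m and angle between squat_jar_center's own z axis and vertical below 0.1 rad and linear speed of squat_jar below 0.02 m/s and contact force between squat_jar and the fingers below 0.1 N); the robot touches nothing.
It fails at once if a jar is tipped by more than 0.5 rad (angle between any of squat_jar_center, wide_jar_center, slim_jar_center's own z axis and vertical above 0.5 rad).
It fails at once if the eraser or the pastel stick is moved by more than 20 mm (distance of any of eraser_block, pastel_stick from where it was at the start of the episode above 0.02 m).
It also fails if it takes over 128 s, if anything falls off the work surface, if the arm or the gripper's body presses on something with over 40 N, if the wrist force passes 120 N, or if a joint passes its speed limit or range.

## Robot

A 7-joint arm with a two-finger parallel gripper is mounted at the origin on the work surface; the furniture and walls round the work are solid. World frame = base frame: x ahead of the robot, y to its left, z up, the work surface at z = 0. Lengths are in mm, angles in rad, forces in N, time in s.
With the tool pointing down it reaches from about 350 to 775 mm from the base axis. Payload 3.1 kg.
Tool frame: the origin (TCP) lies on the centre line of the jaws, within the pads' length; the fingertips stand 25 mm ahead of it and the grasp point (between the pads) lies 6 mm ahead of it; z points along the fingers, y is the direction in which the jaws open and shut (so a half turn about z gives the same grasp; the last joint's range is limited). The gripper opens to 85 mm and grips with 20 to 120 N. Pads are 22 mm wide; open, the fingers measure 114 mm over their backs; the gripper's body (76 mm by 85 mm) begins 54 mm behind the grasp point. The pads swing forward as they close: fully open they stand 13 mm farther back than shut.
Start: joints at [1.065, 0.311, 0.014, 1.512, -0.004, 1.319, -0.027], TCP at [246.076, -491.899, 226.204] pointing down, gripper open.
Joint ranges: [-2.7, 2.7], [-0.3, 1.91], [-1.27, 1.3], [0.12, 2.57], [-1.44, 4.58], [0.2, 2.03], [-3.05, 3.05]. Speed limits (rad/s): [2.79, 2.79, 3.14, 3.14, 3.14, 3.14, 3.14].

## Interface

Orientations are given as a unit quaternion [w, x, y, z].
In Python, from station import monitor, vision, workorder, finder gives the robot as it stands. The module is installed in compiled form; this text tells all that it offers.
- The arm moves only by the tool drive_tool, never from a script. Its argument "commands" is one flat list of numbers, 5 for each row, row after row: the closure, from -1 (fully open) to 1 (shut), then the shift along the tool's x, y, z in m, then the turn about the tool's z in degrees. A call has 1 to 20 rows; each row shifts and turns the commanded pose from where the row before left it, along the tool's axes as they then stand; what a row does not reach is not made up. A row lasts 1/8 s, in which the tool goes at most 62.5 mm and 10.7 degrees, less where a joint would pass 70% of its speed; a pose out of reach is approached as far as the arm can. A call is refused whole if a number of a shift passes 0.0625 or a number of a turn 10.7, either way. A call with a gripper value outside its range is refused whole. The fingers move at their own pace and stop on an object; "squeeze" is the grip in N (left out, the last holds). Time passes only in rows, so rows that do not move let the fingers close. It gives the time, the measured TCP pose, the force and the opening at its end, in the units of the state.
- monitor.read_state(): the state, without advancing time (a new reading comes with each control period).
- vision.read_camera(name): name is "scene" or "top" or "wrist"; returns the picture (480x640x3 uint8, red, green, blue); there is no depth.
- vision.camera_model(name): a dict with "vertical_fov" (degrees; the focal length in pixels is half the picture's height over the tangent of half this angle, whatever the lens; pixels are square), "cx", "cy" (the principal point, pixels), "extrinsics" (4x4, takes a point from camera to world coordinates). Camera axes: x right, y down, z forward; pixel columns grow to the right and rows downward; lengths in mm; the calibration is good to about 2 mm. A picture is of the moment at which its call begins: read the wrist's pose just before it. camera_model takes no time and is no camera call; for the wrist camera it gives the pose at the moment of the call.
- workorder.job_done(): hands the job in, once; it reports no verdict.
Trained networks look in the newest picture that a camera, given by its name, has taken for a name from the list of things; names that differ only in an ending like _2 or _b are one class to them, and where a whole thing is asked for, a point or a joint stands for the part that bears it (a point fixed in the world has none). Each returns a list of dicts, best first, with "score" (0 to 1); they miss things now and then, are a little off and sometimes report something else, mostly with a low value. They report only what shows in the picture. A call takes as long as a camera call. They do not tell look-alikes from the thing itself.
- finder.boxes_of(camera, thing): "uv" ([column, row] in pixels, amid what is visible of it).
- finder.silhouettes(camera, thing): "pixels" (480x640 bool, what is visible of it) and "uv" ([column, row] in pixels, amid what is visible of it).
The state is a dict: "time": time; "qpos": joint angles; "qd": joint speeds; "joint_torque": joint torques, N m; "eef_pos": TCP position; "eef_rot": TCP orientation; "ft_force": force on the tool from outside, world axes, zero at the start; "ft_torque": the same for the moment, N m; "width": finger opening in mm.
Only numpy, scipy, OpenCV 4.12 (cv2) and the standard library are available. Lean on these libraries where they do the work, as an engineer would, in place of code of your own. Each camera call takes 0.05 s, during which the arm holds its last target.

## Working session

There is one attempt and no reset: what is moved stays moved. The work goes in short steps, Python scripts to look and compute and a tool call to move; the robot and the scene stay as the last step left them, time stands still between calls to the robot, and variables do not carry over. Pictures are saved under pics/ and viewed, and the job is handed in when it is done.

Besides the shell and the picture viewer there is one more tool, called by a JSON object that holds its "method" and its "body". drive_tool: Moves the arm, as the interface text tells. Its arguments: {"type":"object","properties":{"commands":{"type":"array"},"squeeze":{"type":"number"}},"required":["commands"]}

```bash
mkdir -p pics; ls
python3 - <<'E'
from station import monitor, vision
import cv2,numpy as np
s=monitor.read_state()
for k in s: print(k,s[k])
for n in("scene","top","wrist"):
    m=vision.camera_model(n);print(n,m["vertical_fov"],m["cx"],m["cy"],np.round(m["extrinsics"],3).tolist())
    cv2.imwrite(f"pics/{n}0.png",vision.read_camera(n)[:,:,::-1])
E
```

```text
pics
time 0.0
qpos [ 1.06532326  0.31173594  0.0139788   1.51310457 -0.00435719  1.31917086
 -0.02720612]
qd [-7.54771271e-05  1.02689389e-03  8.89356449e-04 -1.39766087e-03
  5.08796193e-04  8.43004806e-04 -3.40760969e-04]
joint_torque [-2.19682406e-06 -3.79919064e+01  1.46012404e-01 -2.30591369e+01
  1.23336693e-02  1.36047046e-02 -6.97984945e-06]
eef_pos [ 245.69414679 -491.22868529  225.09623793]
eef_rot [-1.14507924e-03  9.73223110e-01  2.29859419e-01 -3.39748757e-04]
ft_force [-0.65522264  1.00106856  0.28175913]
ft_torque [-0.0179533   0.03324955  0.02566564]
width 85.50860881206125
scene 53.74773288789144 313.42342350002536 235.3713104029741 [[-0.9, -0.329, 0.286, 202.743], [-0.435, 0.651, -0.622, 695.037], [0.018, -0.684, -0.729, 908.974], [0.0, 0.0, 0.0, 1.0]]
top 50.64888357370755 311.6069809451276 242.337610716629 [[0.013, -0.992, 0.125, 391.854], [-1.0, -0.013, 0.004, -14.673], [-0.002, -0.126, -0.992, 1215.807], [0.0, 0.0, 0.0, 1.0]]
wrist 58.04041265321127 323.32203476774043 239.17094282866907 [[0.447, -0.848, -0.285, 319.314], [-0.895, -0.424, -0.141, -454.501], [-0.002, 0.318, -0.948, 373.5], [0.0, 0.0, 0.0, 1.0]]
```

View pics/top0.png

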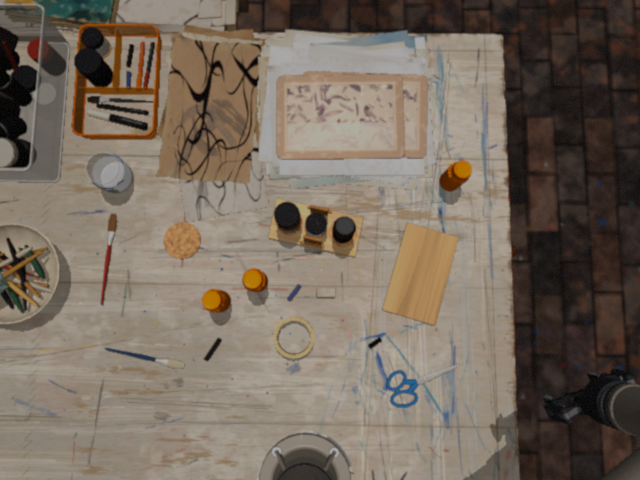

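View pics/scene0.png

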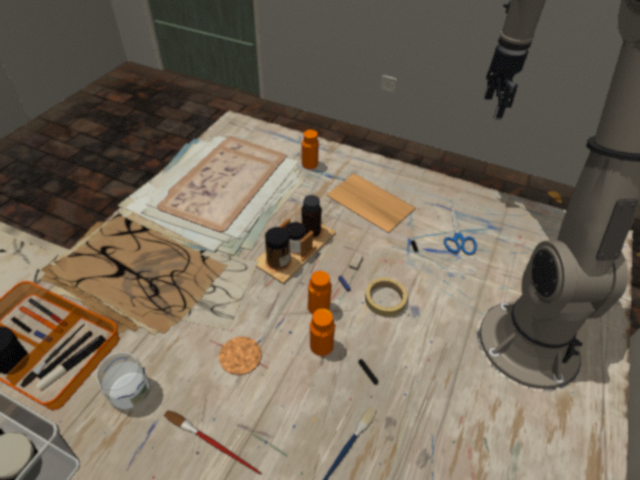

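Run:
```python
from station import vision,finder
import numpy as np
for c in ("top","scene"):
    for t in ("jar_stand","side_board","coaster","squat_jar_center","wide_jar_center","slim_jar_center","eraser_block","pastel_stick"):
        r=finder.silhouettes(c,t)
        np.savez_compressed(f"pics/{c}_{t}.npz",*[x["pixels"] for x in r])
        print(c,t,[(round(x["score"],2),np.round(x["uv"],1).tolist(),int(x["pixels"].sum())) for x in r])
```

```text
top jar_stand [(0.81, [319.4, 237.1], 2256)]
top side_board [(0.85, [419.8, 272.0], 4941)]
top coaster [(0.56, [182.0, 240.4], 1078)]
top squat_jar_center [(0.78, [317.0, 224.6], 427)]
top wide_jar_center [(0.88, [286.4, 217.9], 730)]
top slim_jar_center [(0.86, [218.1, 297.5], 540), (0.83, [455.5, 173.7], 726), (0.81, [341.6, 228.3], 545), (0.73, [254.6, 279.3], 466), (0.3, [182.6, 237.6], 1063)]
top eraser_block [(0.44, [325.2, 295.3], 188)]
top pastel_stick [(0.39, [294.8, 293.4], 61)]
scene jar_stand [(0.55, [299.9, 255.4], 1329)]
scene side_board [(0.8, [372.2, 199.2], 2451), (0.54, [301.4, 253.7], 1307)]
scene coaster [(0.75, [239.7, 353.7], 1254)]
scene squat_jar_center [(0.66, [295.1, 234.6], 399)]
scene wide_jar_center [(0.72, [277.8, 246.7], 1044)]
scene slim_jar_center [(0.86, [321.2, 329.6], 1033), (0.79, [310.1, 149.9], 627), (0.77, [318.8, 292.2], 859), (0.68, [312.2, 213.1], 702)]
scene eraser_block [(0.53, [354.2, 258.7], 182)]
scene pastel_stick [(0.67, [344.1, 277.9], 66)]
```

```bash
cat > h.py <<'E'
import numpy as np,cv2
from scipy.optimize import minimize
def cam(n):
    from station import vision
    return vision.camera_model(n)
def K(m): return 240/np.tan(np.radians(m["vertical_fov"]/2))
def proj(m,P):
    E=np.array(m["extrinsics"]);p=(np.atleast_2d(P)-E[:3,3])@E[:3,:3];f=K(m)
    return np.c_[m["cx"]+f*p[:,0]/p[:,2],m["cy"]+f*p[:,1]/p[:,2]]
def back(m,uv,z):
    E=np.array(m["extrinsics"]);uv=np.atleast_2d(uv).astype(float);f=K(m)
    d=np.c_[(uv[:,0]-m["cx"])/f,(uv[:,1]-m["cy"])/f,np.ones(len(uv))]@E[:3,:3].T
    return E[:3,3]+d*((z-E[2,3])/d[:,2])[:,None]
t=np.linspace(0,2*np.pi,48,endpoint=False)
def cyl(x,y,segs):
    return [np.vstack([np.c_[x+r*np.cos(t),y+r*np.sin(t),np.full(48,z)] for z in (z0,z1)]) for r,z0,z1 in segs]
def mask(m,hulls,s=4):
    im=np.zeros((480*s,640*s),np.uint8)
    for h in hulls:
        q=cv2.convexHull(np.float32((proj(m,h)+.5)*s-.5)); cv2.fillConvexPoly(im,np.round(q).astype(np.int32),1)
    return cv2.resize(im.astype(np.float32),(640,480),interpolation=cv2.INTER_AREA)
def fitmask(m,M,model,p0,step):
    M=M.astype(np.float32)
    def c(p):
        a=mask(m,model(p)); return np.abs(a-M).sum()/M.sum()
    p0=np.array(p0,float);n=len(p0)
    sx=np.vstack([p0]+[p0+np.eye(n)[i]*step[i] for i in range(n)])
    r=minimize(c,p0,method="Nelder-Mead",options=dict(initial_simplex=sx,xatol=.05,fatol=1e-5)); return r.x,r.fun
def box(p,L,W,z0,z1):
    x,y,a=p;c,s=np.cos(a),np.sin(a)
    return [np.array([[x+c*u*L-s*v*W,y+s*u*L+c*v*W,z] for u in(-.5,.5) for v in(-.5,.5) for z in(z0,z1)])]
def ld(c,t,i=0):
    f=np.load(f"pics/{c}_{t}.npz");return f[f"arr_{i}"]
E
python3 - <<'E'
from h import *
import cv2
T=cam("top");S=cam("scene")
img=cv2.imread("pics/top0.png");
a=cv2.resize(img[180:270,240:380],None,fx=5,fy=5,interpolation=cv2.INTER_CUBIC)
sc=cv2.imread("pics/scene0.png");b=cv2.resize(sc[180:290,240:380],None,fx=4,fy=4,interpolation=cv2.INTER_CUBIC)
cv2.imwrite("pics/c1.png",a);cv2.imwrite("pics/c2.png",b)
jars={"wide":(lambda p:cyl(p[0],p[1],[(30.5,10,86),(27,86,108)]),"wide_jar_center",0,0),
"slim":(lambda p:cyl(p[0],p[1],[(26,10,100),(20,100,124)]),"slim_jar_center",2,3)}
for n,(mod,t_,i,j) in jars.items():
    for m,c,k in((T,"top",i),(S,"scene",j)):
        M=ld(c,t_,k);ys,xs=np.nonzero(M);p0=back(m,[[xs.mean(),ys.mean()]],60)[0][:2]
        print(n,c,fitmask(m,M,mod,p0,[8,8]))
for n,L,W,h in(("jar_stand",100,216,10),("side_board",220,130,6)):
    for m,c in((T,"top"),(S,"scene")):
        if n=="jar_stand": continue
        M=ld(c,n);ys,xs=np.nonzero(M);p0=back(m,[[xs.mean(),ys.mean()]],h)[0][:2]
        best=min((fitmask(m,M,lambda p:box(p,L,W,0,h),[*p0,a0],[8,8,.15]) for a0 in(-.6,-.3,0,.3,.6)),key=lambda r:r[1])
        print(n,c,best)
for m,c in((T,"top"),(S,"scene")):
    M=ld(c,"coaster");ys,xs=np.nonzero(M);p0=back(m,[[xs.mean(),ys.mean()]],5)[0][:2]
    print("coaster",c,fitmask(m,M,lambda p:cyl(p[0],p[1],[(45,0,5)]),p0,[8,8]))
    for n,i in(("eraser_block",0),("pastel_stick",0)):
        ys,xs=np.nonzero(ld(c,n,i));print(n,c,back(m,[[xs.mean(),ys.mean()]],6))
# stand base outline from image: colour mask
M=ld("top","jar_stand")
q=back(T,np.argwhere(M)[:,::-1],10)[:,:2]
print(q.mean(0),cv2.minAreaRect(np.float32(q)))
for i in(0,1,3):
    ys,xs=np.nonzero(ld("top","slim_jar_center",i));print("orange",back(T,[[xs.mean(),ys.mean()]],50))
E
```

```text
wide top (array([597.22619612,  46.73943858]), np.float64(0.05650684982538223))
wide scene (array([595.87302932,  46.27232248]), np.float64(0.06208093836903572))
slim top (array([567.37340711, -82.88670076]), np.float64(0.06330275535583496))
slim scene (array([568.98286916, -83.10148249]), np.float64(0.20904558897018433))
side_board top (array([ 4.74943124e+02, -2.70319204e+02, -2.86342907e-01]), np.float64(0.03257184848189354))
side_board scene (array([ 4.73660226e+02, -2.70036970e+02, -2.86942202e-01]), np.float64(0.0574510395526886))
coaster top (array([546.56889468, 303.12332822]), np.float64(0.05055658519268036))
eraser_block top [[426.5830747  -44.63354784   6.        ]]
pastel_stick top [[423.97822471  32.03818499   6.        ]]
coaster scene (array([546.06570617, 302.98403727]), np.float64(0.07281698286533356))
eraser_block scene [[424.3467854  -43.21602373   6.        ]]
pastel_stick scene [[425.83917087  30.87045895   6.        ]]
[571.90134404 -24.09161481] ((581.0997314453125, -17.68836212158203), (220.25936889648438, 104.90815734863281), 79.54944610595703)
orange [[402.76451777 206.81686643  50.        ]]
orange [[ 702.51398618 -346.08813068   50.        ]]
orange [[451.04163027 120.14922772  50.        ]]
```

```bash
sleep 0
```

```text
(no output)
```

View pics/c1.png

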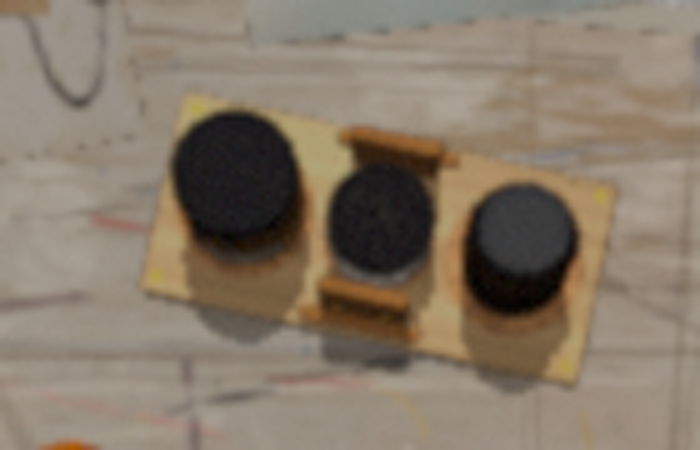

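View pics/c2.png

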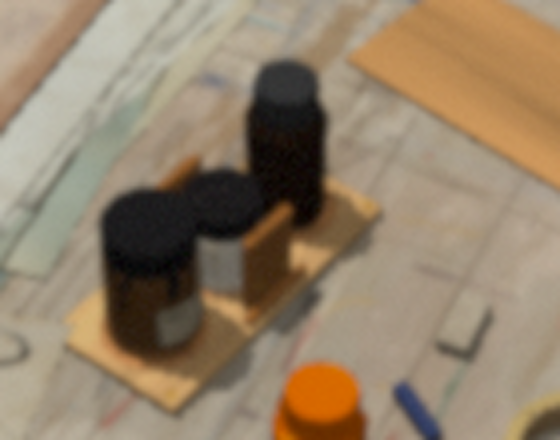

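Run:
```python
from h import *
T=cam("top")
c=np.array([[185,95],[612,185],[575,383],[143,290]])
uv=(c+.5)/5-.5+[240,180]
q=back(T,uv,10)[:,:2];print(q, q.mean(0))
ctr=q.mean(0)
img=cv2.imread("pics/top0.png").astype(int)
# color mask of stand (yellowish) within region, jars/cheeks filled by hull
g=cv2.imread("pics/top0.png");roi=np.zeros((480,640),np.uint8)
cv2.fillConvexPoly(roi,np.round(uv+np.sign(uv-uv.mean(0))*4).astype(np.int32),1)
M=((g[:,:,2].astype(int)-g[:,:,0])>55)&(roi>0)
h=cv2.convexHull(np.argwhere(M)[:,::-1].astype(np.int32));F=np.zeros((480,640),np.uint8);cv2.fillConvexPoly(F,h,1)
print(fitmask(T,F,lambda p:box(p,100,216,0,10),[*ctr,-.2],[5,5,.1]),M.sum())
for a in(-.19,-.21,-.226):
    y=np.array([-np.sin(a),np.cos(a)]);print(a,ctr+66*y,ctr-66*y)
```

```text
[[ 650.13700662   76.28425306]
 [ 608.49116001 -130.6303408 ]
 [ 512.33480406 -113.01884493]
 [ 554.52242977   94.37607769]] [581.37135011 -18.24721374]
(array([ 5.82907716e+02, -1.86527941e+01, -2.03276506e-01]), np.float64(0.02400761842727661)) 1483
-0.19 [593.83603718  46.56506577] [568.90666304 -83.05949326]
-0.21 [595.1297035   46.30282663] [567.61299672 -82.79725411]
-0.226 [596.16069905  46.07444014] [566.58200117 -82.56886762]
```

Slim-jar candidates in the top view are the orange jars at (218,297), (455,174) and (254,279), and the dark one with the grey lid at (341,228). Only the dark one fits, and the crop confirms it stands on the stand's right end. The wide jar is at (286,218) and the squat one at (317,225). First I turn the tool to the stand's yaw.

{"method": "drive_tool", "body": {"commands": [-1,0,0,0,-10.3,-1,0,0,0,-10.3,-1,0,0,0,-10.3,-1,0,0,0,-10.3,-1,0,0,0,-10.2,-1,0,0,0,0], "squeeze": 40}}

```text
time: 1.7
eef_pos: [246.0, -491.9, 226.2]
eef_rot: [0.0, 0.778, 0.628, 0.0]
ft_force: [0.6, 0.4, 1.0]
width: 85.3
```

```bash
cat > go.py <<'E'
import sys,numpy as np
from scipy.spatial.transform import Rotation as R
from station import monitor
s=monitor.read_state();q=s["eef_rot"];M=R.from_quat([q[1],q[2],q[3],q[0]]).as_matrix()
print("t",round(s["time"],2),"pos",np.round(s["eef_pos"],1),"yawY",round(np.degrees(np.arctan2(M[1,1],M[0,1])),2),"tilt",np.round(M[:2,2],4),"w",round(s["width"],1),"F",np.round(s["ft_force"],1))
if len(sys.argv)>3:
    p=np.array([float(a) for a in sys.argv[1:4]]); print("shift tool mm",np.round(M.T@(p-s["eef_pos"]),1))
E
python3 go.py 568 -83 200
```

```text
t 1.7 pos [ 246.  -491.9  226.2] yawY -12.14 tilt [0.0001 0.    ] w 85.3 F [0.6 0.4 1. ]
shift tool mm [467.5 228.8  26.3]
```

{"method": "drive_tool", "body": {"commands": [-1,0.036,0.0176,0.002,0,-1,0.036,0.0176,0.002,0,-1,0.036,0.0176,0.002,0,-1,0.036,0.0176,0.002,0,-1,0.036,0.0176,0.002,0,-1,0.036,0.0176,0.002,0,-1,0.036,0.0176,0.002,0,-1,0.036,0.0176,0.002,0,-1,0.036,0.0176,0.002,0,-1,0.036,0.0176,0.002,0,-1,0.036,0.0176,0.002,0,-1,0.036,0.0176,0.002,0,-1,0.0355,0.0176,0.002,0,-1,0,0,0,0,-1,0,0,0,0]}}

```text
time: 3.58
eef_pos: [566.9, -83.2, 200.0]
eef_rot: [0.0, 0.778, 0.628, -0.001]
ft_force: [0.1, 0.5, 0.7]
width: 85.7
```

```bash
python3 go.py 568 -83 91
python3 - <<'E'
from h import *
from station import vision,finder
m=cam("wrist")
cv2.imwrite("pics/w1.png",vision.read_camera("wrist")[:,:,::-1])
for n,r,z0,z1,t_ in(("slim",26,10,100,"slim_jar_center"),("wide",30.5,10,86,"wide_jar_center"),("squat",26.5,10,76,"squat_jar_center")):
    for x in finder.silhouettes("wrist",t_): print(n,x["score"],x["uv"],x["pixels"].sum())
print(proj(m,[[568,-83,124],[596,46.4,108],[582,-18.3,76],[582,-18.3,10]]))
E
```

```text
t 3.58 pos [566.9 -83.2 200. ] yawY -12.15 tilt [-0.0008 -0.0011] w 85.7 F [0.1 0.5 0.7]
shift tool mm [  0.5   1.1 109. ]
slim 0.97 [325.0, 226.2] 7121
wide 0.83 [325.0, 25.1] 5069
squat 0.96 [324.2, 118.6] 5670
squat 0.62 [137.5, 187.0] 1787
[[325.20934292 250.43736227]
 [325.4717269  -15.16859598]
 [324.99644362 120.96140243]
 [324.61289776 115.59952465]]
```

View pics/w1.png

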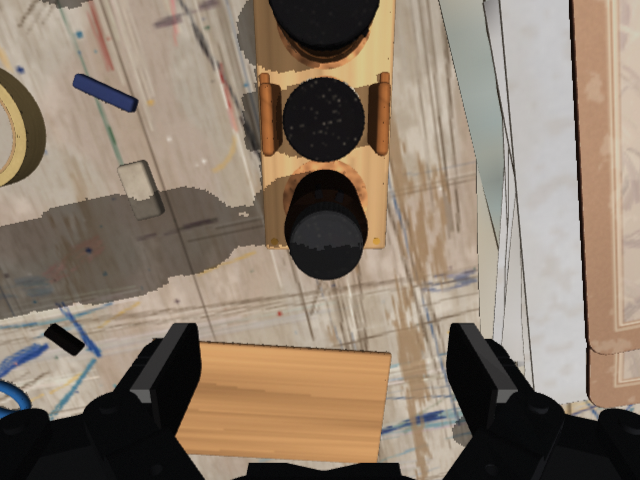

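The wrist picture shows the slim jar's lid at about (326,246), the squat one at (324,119) and the wide one at the top edge. All lie within a few pixels of what my estimates predict. The tool is aligned with the stand, so I go down onto the slim jar.

{"method": "drive_tool", "body": {"commands": [-1,0.001,0.001,0.025,0,-1,0,0,0.025,0,-1,0,0,0.025,0,-1,0,0,0.02,0,-1,0,0,0.014,0,-1,0,0,0,0,1,0,0,0,0,1,0,0,0,0,1,0,0,0,0,1,0,0,0,0,1,0,0,0,0,1,0,0,0,0,1,0,0,0,0]}}

```text
time: 5.4
eef_pos: [569.2, -81.4, 92.4]
eef_rot: [0.001, 0.777, 0.629, 0.001]
ft_force: [-0.7, -1.1, 6.1]
width: 39.4
```

```bash
python3 go.py
```

```text
t 5.4 pos [569.2 -81.4  92.4] yawY -12.01 tilt [ 0.002  -0.0003] w 39.4 F [-0.7 -1.1  6.1]
```

```bash
python3 - <<'E'
from h import *
from station import vision
cv2.imwrite("pics/w2.png",vision.read_camera("wrist")[:,:,::-1])
s=vision.read_camera("scene")[:,:,::-1]
cv2.imwrite("pics/s2.png",cv2.resize(s[130:290,230:430],None,fx=3.5,fy=3.5,interpolation=cv2.INTER_CUBIC))
E
python3 go.py
```

```text
t 5.5 pos [569.2 -81.5  92.4] yawY -12.02 tilt [ 0.0019 -0.0003] w 39.7 F [-1.3 -0.3  5. ]
```

View pics/w2.png

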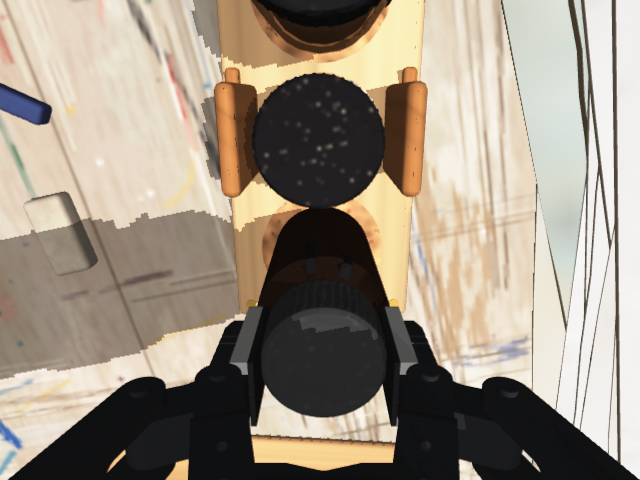

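View pics/s2.png

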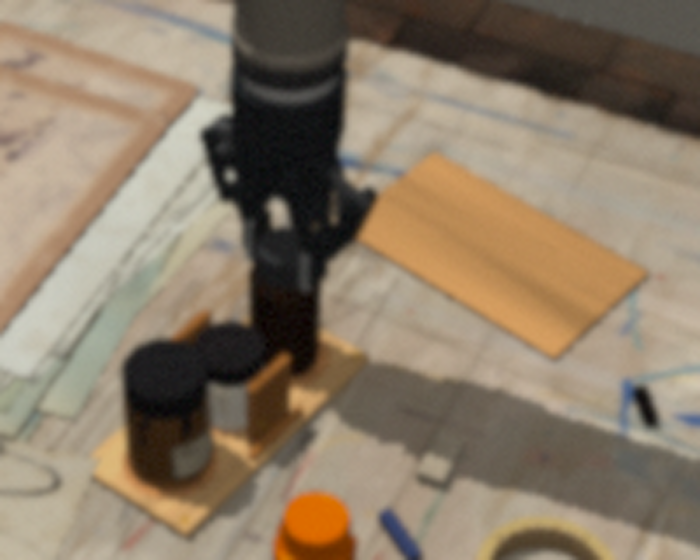

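Run:
```python
from h import *
m=cam("wrist")
X=np.array([.208,.978,0]);Y=np.array([.978,-.208,0]);c=np.array([569.2,-81.4,0])
for z in(67,86,92,110,124):
    print(z,proj(m,[c+[0,0,z]+a*X+b*Y for a,b in((0,0),(-11,20),(11,20),(20,0),(-20,0))]).round().tolist())
s=cv2.imread("pics/w2.png");cv2.imwrite("pics/w2c.png",cv2.resize(s[190:450,200:450],None,fx=2.3,fy=2.3,interpolation=cv2.INTER_CUBIC)+0)
g=np.clip(cv2.imread("pics/w2.png").astype(float)[190:450,200:450]*3,0,255).astype(np.uint8)
cv2.imwrite("pics/w2c.png",cv2.resize(g,None,fx=2.3,fy=2.3,interpolation=cv2.INTER_CUBIC))
```

```text
67 [[323.0, 291.0], [368.0, 313.0], [369.0, 267.0], [323.0, 248.0], [323.0, 331.0]]
86 [[323.0, 311.0], [372.0, 335.0], [374.0, 286.0], [323.0, 265.0], [323.0, 354.0]]
92 [[323.0, 319.0], [374.0, 343.0], [376.0, 293.0], [323.0, 271.0], [323.0, 363.0]]
110 [[324.0, 344.0], [380.0, 371.0], [383.0, 316.0], [324.0, 292.0], [324.0, 392.0]]
124 [[324.0, 368.0], [385.0, 397.0], [389.0, 338.0], [324.0, 312.0], [324.0, 420.0]]
```

View pics/w2c.png

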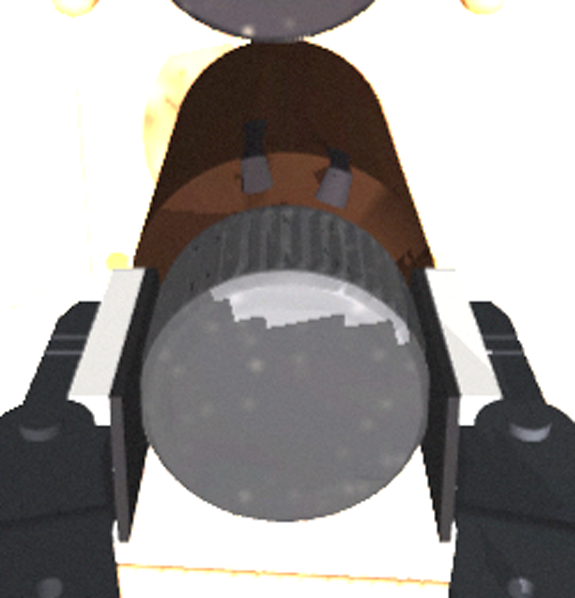

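Run:
```python
from h import *
m=cam("wrist")
X=np.array([.208,.978,0]);Y=np.array([.978,-.208,0]);o=np.array([582,-18.3,0])
def P(a,b,z): return proj(m,[o+a*X+b*Y+[0,0,z]]).round(1)[0].tolist()
for w in((30,50,10),(30,-50,10),(-40,50,10),(-40,-50,10),(-22,32,72),(-22,-32,72),(-22,40,72),(-22,-40,72),(22,40,72),(22,-40,72),(0,26.5,76),(0,-26.5,76),(26.5,0,76),(-26.5,0,76)): print(w,P(*w))
```

```text
(30, 50, 10) [422.0, 68.1]
(30, -50, 10) [220.7, 68.3]
(-40, 50, 10) [412.9, 205.1]
(-40, -50, 10) [230.5, 205.5]
(-22, 32, 72) [401.8, 199.3]
(-22, -32, 72) [241.4, 199.6]
(-22, 40, 72) [421.8, 199.2]
(-22, -40, 72) [221.3, 199.6]
(22, 40, 72) [430.3, 82.1]
(22, -40, 72) [212.2, 82.3]
(0, 26.5, 76) [392.3, 144.3]
(0, -26.5, 76) [250.6, 144.6]
(26.5, 0, 76) [321.3, 68.4]
(-26.5, 0, 76) [321.6, 212.9]
```

Run:
```python
from h import *
m=cam("scene")
from station import vision
s=np.ascontiguousarray(vision.read_camera("scene")[:,:,::-1]);
g=cv2.resize(s[150:250,265:355],None,fx=6,fy=6,interpolation=cv2.INTER_CUBIC)
g=np.clip(g.astype(float)*2.2,0,255).astype(np.uint8)
Y=np.array([.978,-.208,0]);c=np.array([569.2,-81.4,0])
for z,col in((67,(0,0,255)),(92,(0,255,0)),(103,(255,0,0)),(124,(255,0,255))):
    for b in(-26,0,26):
        u=proj(m,[c+[0,0,z]+b*Y])[0]; q=((u-[265,150]+.5)*6).astype(int);cv2.circle(g,tuple(int(v) for v in q),4,col,-1)
cv2.imwrite("pics/s2c.png",g)
```

```text
(no output)
```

View pics/s2c.png

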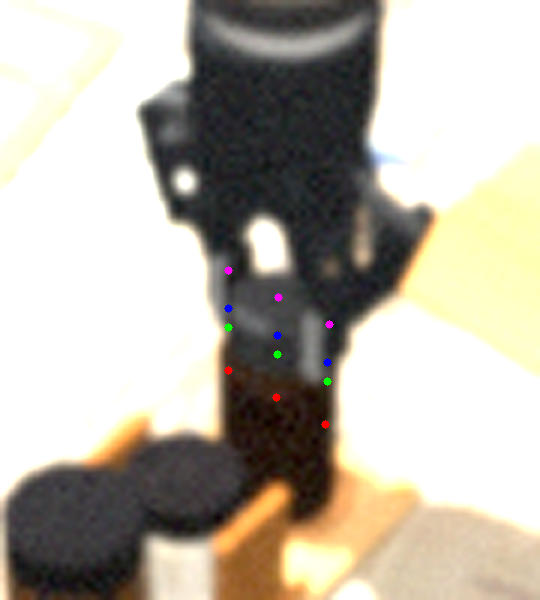

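The pads closed on the slim jar's lid (opening 39.7 mm). In the wrist view the pad tips sit at about z=100, and the scene view agrees with its pad end at the shoulder. So the real pads are about 33 mm further back along the tool than stated. I'll open, lower by that amount and grip the body.

{"method": "drive_tool", "body": {"commands": [-1,0,0,0,0,-1,0,0,0,0,-1,0,0,0,0,-1,0,0,0,0,-1,0,0,0,0,-1,0,0,0.008,0,-1,0,0,0.008,0,-1,0,0,0.008,0,-1,0,0,0.008,0,-1,0,0,0,0]}}

```text
time: 6.8
eef_pos: [567.6, -81.5, 58.1]
eef_rot: [-0.001, 0.777, 0.629, -0.001]
ft_force: [1.1, 1.0, -0.8]
width: 85.0
```

```bash
python3 go.py
python3 - <<'E'
from h import *
from station import vision
cv2.imwrite("pics/w3.png",np.clip(vision.read_camera("wrist")[:,:,::-1].astype(float)*1.5,0,255).astype(np.uint8))
s=vision.read_camera("scene")[:,:,::-1]
cv2.imwrite("pics/s3.png",np.clip(cv2.resize(s[150:250,265:355],None,fx=6,fy=6,interpolation=cv2.INTER_CUBIC).astype(float)*2,0,255).astype(np.uint8))
E
```

```text
t 6.8 pos [567.6 -81.5  58.1] yawY -12.02 tilt [-0.0021  0.0003] w 85.0 F [ 1.1  1.  -0.8]
```

View pics/w3.png

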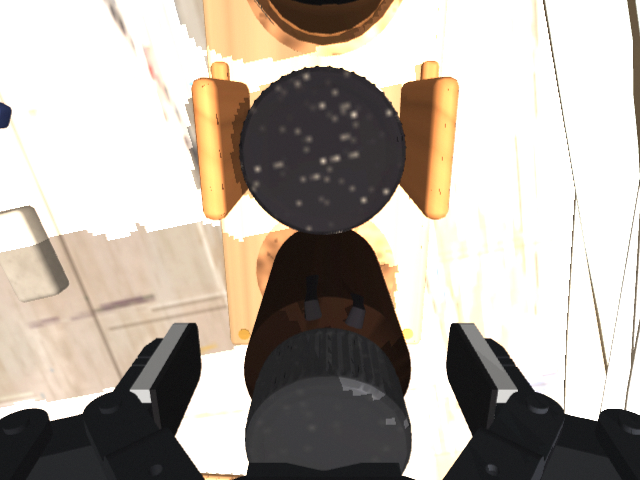

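View pics/s3.png

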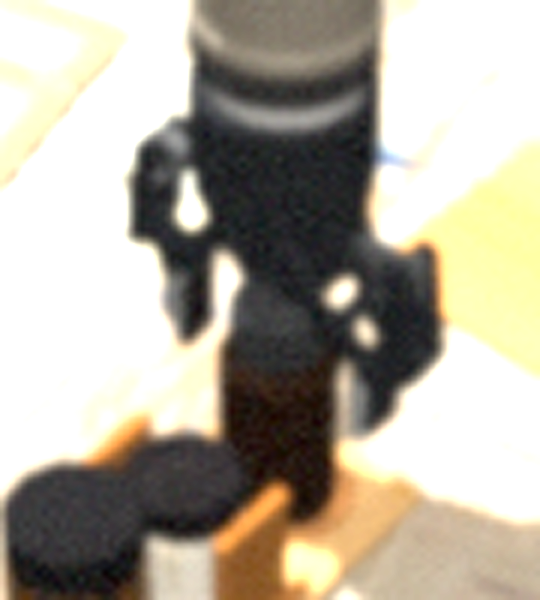

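The open fingers now straddle the slim jar's body and the palm clears the lid. I close.

{"method": "drive_tool", "body": {"commands": [1,0,0,0,0,1,0,0,0,0,1,0,0,0,0,1,0,0,0,0,1,0,0,0,0,1,0,0,0,0]}}

```text
time: 7.65
eef_pos: [569.1, -81.6, 59.8]
eef_rot: [0.001, 0.777, 0.629, 0.001]
ft_force: [1.6, 1.2, 4.6]
width: 50.4
```

```bash
python3 go.py 532 -287 200
```

```text
t 7.65 pos [569.1 -81.6  59.8] yawY -12.02 tilt [ 0.0016 -0.0002] w 50.4 F [1.6 1.2 4.6]
shift tool mm [-208.6    6.7 -140.2]
```

{"method": "drive_tool", "body": {"commands": [1,0,0,-0.01,0,1,0,0,-0.02,0,1,0,0,-0.025,0,1,0,0,-0.025,0,1,-0.02,0.001,-0.01,0,1,-0.025,0.001,0,0,1,-0.025,0.001,0,0,1,-0.025,0.001,0,0,1,-0.025,0.001,0,0,1,-0.025,0.001,0,0,1,-0.025,0.001,0,0,1,-0.02,0,0,0,1,-0.0125,0,0,0,1,-0.006,0,0,0,1,0,0,0,0,1,0,0,0,0]}}

```text
time: 9.65
eef_pos: [532.3, -285.5, 149.3]
eef_rot: [-0.0, 0.777, 0.63, 0.0]
ft_force: [0.4, 0.7, -1.0]
width: 50.5
```

```bash
python3 go.py 532 -287 56
python3 - <<'E'
from h import *
from station import vision
cv2.imwrite("pics/s4.png",vision.read_camera("scene")[60:380,200:500,::-1])
E
```

```text
t 9.65 pos [ 532.3 -285.5  149.3] yawY -11.92 tilt [0.0003 0.0009] w 50.5 F [ 0.4  0.7 -1. ]
shift tool mm [-1.6 -0.  93.3]
```

View pics/s4.png

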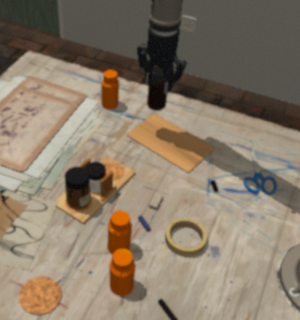

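The slim jar is held upright over the far end of the board, so I lower and release it.

{"method": "drive_tool", "body": {"commands": [1,-0.0015,0,0.02,0,1,0,0,0.025,0,1,0,0,0.02,0,1,0,0,0.013,0,1,0,0,0.008,0,1,0,0,0.004,0,1,0,0,0.0025,0,1,0,0,0,0,1,0,0,0,0]}}

```text
time: 10.82
eef_pos: [531.9, -288.6, 57.2]
eef_rot: [0.0, 0.777, 0.629, 0.0]
ft_force: [0.0, 0.2, -2.4]
width: 50.2
```

```bash
python3 go.py 532 -287 56
```

```text
t 10.82 pos [ 531.9 -288.6   57.2] yawY -12.03 tilt [ 0.0008 -0.0004] w 50.2 F [ 0.   0.2 -2.4]
shift tool mm [ 1.5 -0.2  1.2]
```

{"method": "drive_tool", "body": {"commands": [1,0,0,0.0012,0,1,0,0,0.0008,0,-1,0,0,0,0,-1,0,0,0,0,-1,0,0,0,0,-1,0,0,0,0,-1,0,0,0,0,-1,0,0,-0.01,0,-1,0,0,-0.03,0,-1,0,0,-0.04,0,-1,0,0,-0.04,0,-1,0,0,0,0]}}

```text
time: 12.32
eef_pos: [534.6, -289.4, 180.0]
eef_rot: [0.005, 0.777, 0.629, 0.002]
ft_force: [0.6, 0.0, -0.4]
width: 85.6
```

```bash
python3 go.py 596 46.4 175
```

```text
t 12.32 pos [ 534.6 -289.4  180. ] yawY -12.02 tilt [ 0.0091 -0.0045] w 85.6 F [ 0.6  0.  -0.4]
shift tool mm [341.3  -9.9   4. ]
```

{"method": "drive_tool", "body": {"commands": [-1,0.0285,-0.0008,0,0,-1,0.0285,-0.0008,0,0,-1,0.0285,-0.0008,0,0,-1,0.0285,-0.0008,0,0,-1,0.0285,-0.0008,0,0,-1,0.0285,-0.0008,0,0,-1,0.0285,-0.0008,0,0,-1,0.0285,-0.0008,0,0,-1,0.0285,-0.0008,0,0,-1,0.0285,-0.0008,0,0,-1,0.0285,-0.0008,0,0,-1,0.0285,-0.0008,0,0,-1,0,0,0,0,-1,0,0,0,0]}}

```text
time: 14.08
eef_pos: [593.0, 46.8, 174.2]
eef_rot: [0.0, 0.777, 0.629, -0.001]
ft_force: [-0.8, -0.0, -0.2]
width: 85.4
```

```bash
python3 go.py 596 46.4 44
python3 - <<'E'
from h import *
from station import vision,monitor
m=cam("wrist");w=vision.read_camera("wrist")[:,:,::-1]
cv2.imwrite("pics/w5.png",w)
s=vision.read_camera("scene")[:,:,::-1]
cv2.imwrite("pics/s5.png",s[60:380,200:500])
p=monitor.read_state()["eef_pos"]
X=np.array([.208,.978,0])
for r,c in ((27,(596,46.4)),): 
  P=np.c_[c[0]+r*np.cos(t),c[1]+r*np.sin(t),np.full(48,108)];u=proj(m,P);print("pred lid",u.min(0),u.max(0))
E
```

```text
t 14.07 pos [593.   46.8 174.2] yawY -12.06 tilt [-0.0011 -0.0015] w 85.4 F [-0.8 -0.  -0.2]
shift tool mm [  0.4   3.1 130.2]
pred lid [278.10398546 207.72419789] [379.94267088 302.83441191]
```

View pics/w5.png

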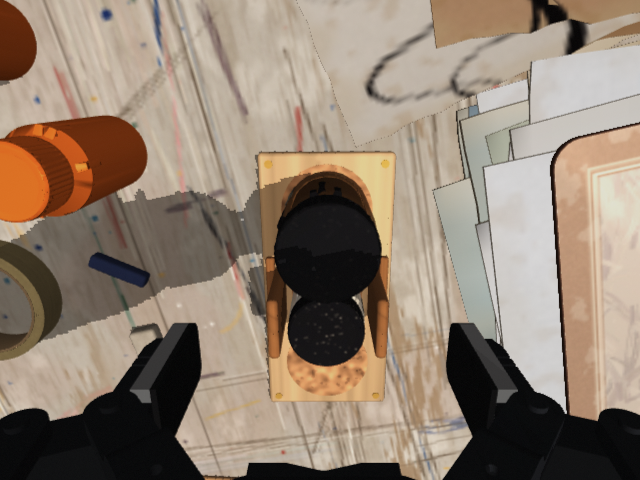

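View pics/s5.png

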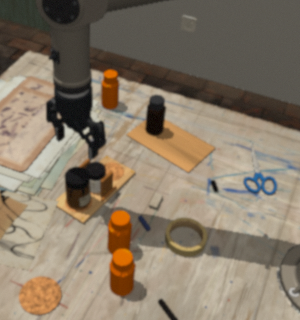

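The wide jar's lid is centred at (328,248), within about 3 mm of prediction, and the slim jar stands on the board. I go down and grip the wide jar.

{"method": "drive_tool", "body": {"commands": [-1,0.002,0.003,0.025,0,-1,0,0,0.03,0,-1,0,0,0.03,0,-1,0,0,0.025,0,-1,0,0,0.02,0,-1,0,0,0,0,-1,0,0,0,0,1,0,0,0,0,1,0,0,0,0,1,0,0,0,0,1,0,0,0,0,1,0,0,0,0]}}

```text
time: 15.68
eef_pos: [597.1, 49.8, 46.0]
eef_rot: [0.0, 0.777, 0.629, 0.0]
ft_force: [-1.7, -0.3, 6.3]
width: 57.7
```

```bash
python3 go.py 417 -253 150
```

```text
t 15.68 pos [597.1  49.8  46. ] yawY -12.0 tilt [ 0.0012 -0.    ] w 57.7 F [-1.7 -0.3  6.3]
shift tool mm [-333.6 -113.1 -104.2]
```

Run:
```python
from h import *
from station import vision
w=vision.read_camera("wrist")[:,:,::-1]
g=np.clip(w.astype(float)*2,0,255).astype(np.uint8)
s=vision.read_camera("scene")[:,:,::-1]
k=np.clip(cv2.resize(s[170:290,230:350],(480,480),interpolation=cv2.INTER_CUBIC).astype(float)*2,0,255).astype(np.uint8)
cv2.imwrite("pics/w6.png",np.hstack([g[:,160:480],k]))
```

```text
(no output)
```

View pics/w6.png

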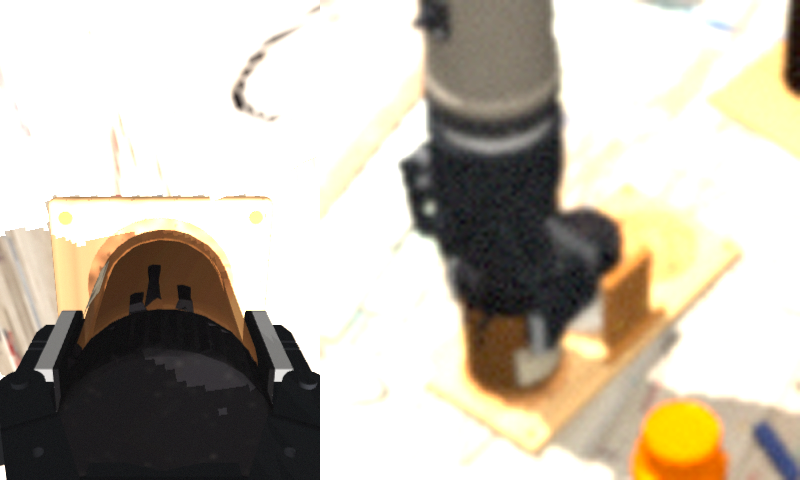

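{"method": "drive_tool", "body": {"commands": [1,0,0,-0.01,0,1,0,0,-0.02,0,1,0,0,-0.025,0,1,0,0,-0.025,0,1,-0.015,-0.005,-0.02,0,1,-0.026,-0.009,0,0,1,-0.026,-0.009,0,0,1,-0.026,-0.009,0,0,1,-0.026,-0.009,0,0,1,-0.026,-0.009,0,0,1,-0.026,-0.009,0,0,1,-0.026,-0.009,0,0,1,-0.026,-0.009,0,0,1,-0.026,-0.009,0,0,1,-0.026,-0.009,0,0,1,-0.026,-0.009,0,0,1,-0.02,-0.006,0,0,1,-0.0126,-0.003,0,0,1,0,0,0,0,1,0,0,0,0]}}

```text
time: 18.27
eef_pos: [417.2, -252.2, 144.7]
eef_rot: [-0.0, 0.777, 0.63, 0.0]
ft_force: [-0.3, 0.2, -1.7]
width: 57.7
```

```bash
python3 go.py 417 -253 42
python3 - <<'E'
from h import *
from station import vision
cv2.imwrite("pics/s7.png",vision.read_camera("scene")[60:380,200:500,::-1])
E
```

```text
t 18.27 pos [ 417.2 -252.2  144.7] yawY -11.94 tilt [0.0004 0.0008] w 57.7 F [-0.3  0.2 -1.7]
shift tool mm [ -0.9  -0.  102.7]
```

View pics/s7.png

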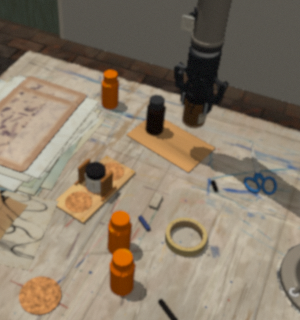

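{"method": "drive_tool", "body": {"commands": [1,-0.001,0,0.02,0,1,0,0,0.025,0,1,0,0,0.02,0,1,0,0,0.016,0,1,0,0,0.01,0,1,0,0,0.006,0,1,0,0,0.004,0,1,0,0,0,0,1,0,0,0,0]}}

```text
time: 19.45
eef_pos: [416.9, -254.5, 44.1]
eef_rot: [0.0, 0.777, 0.629, 0.0]
ft_force: [0.6, -0.5, -1.4]
width: 57.6
```

```bash
python3 go.py 417 -253 42
```

```text
t 19.45 pos [ 416.9 -254.5   44.1] yawY -12.03 tilt [ 0.0009 -0.0006] w 57.6 F [ 0.6 -0.5 -1.4]
shift tool mm [ 1.5 -0.2  2.1]
```

{"method": "drive_tool", "body": {"commands": [1,0,0,0.0015,0,1,0,0,0.001,0,1,0,0,0,0,-1,0,0,0,0,-1,0,0,0,0,-1,0,0,0,0,-1,0,0,0,0,-1,0,0,0,0,-1,0,0,-0.01,0,-1,0,0,-0.03,0,-1,0,0,-0.045,0,-1,0,0,-0.045,0,-1,0,0,0,0,-1,0,0,0,0]}}

```text
time: 21.2
eef_pos: [416.1, -254.2, 171.2]
eef_rot: [-0.0, 0.777, 0.629, -0.0]
ft_force: [-0.6, -0.4, 0.1]
width: 85.5
```

```bash
python3 go.py 582 -17 160;python3 -c "
from station import monitor;print(monitor.read_state()['qpos'])"
python3 - <<'E'
from h import *
from station import vision
cv2.imwrite("pics/s8.png",vision.read_camera("scene")[60:380,200:500,::-1])
E
```

```text
t 21.2 pos [ 416.1 -254.2  171.2] yawY -12.02 tilt [-0.0003 -0.0002] w 85.5 F [-0.6 -0.4  0.1]
shift tool mm [266.5 112.8  11.1]
[ 0.79117959  0.24360289 -0.33305493  1.75417886  0.08649356  1.15825691
  0.22271444]
```

View pics/s8.png

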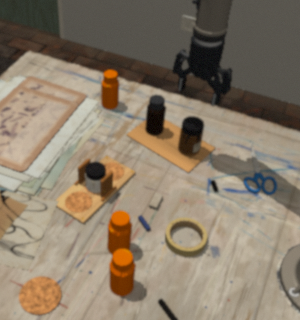

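{"method": "drive_tool", "body": {"commands": [-1,0.0266,0.0113,0.001,0,-1,0.0266,0.0113,0.001,0,-1,0.0266,0.0113,0.001,0,-1,0.0266,0.0113,0.001,0,-1,0.0266,0.0113,0.001,0,-1,0.0266,0.0113,0.001,0,-1,0.0266,0.0113,0.001,0,-1,0.0266,0.0113,0.001,0,-1,0.0266,0.0113,0.001,0,-1,0.0266,0.0113,0.001,0,-1,0,0,0,-10,-1,0,0,0,-10,-1,0,0,0,-10,-1,0,0,0,-10,-1,0,0,0,-10,-1,0,0,0,-10,-1,0,0,0,-10,-1,0,0,0,-10,-1,0,0,0,-10,-1,0,0,0,0]}}

```text
time: 23.75
eef_pos: [581.3, -17.7, 159.4]
eef_rot: [-0.002, 0.106, 0.994, 0.0]
ft_force: [0.8, 0.6, 0.1]
width: 85.6
```

```bash
python3 go.py 582 -17 25;python3 - <<'E'
from h import *
from station import vision,monitor
m=cam("wrist");w=vision.read_camera("wrist")[:,:,::-1]
cv2.imwrite("pics/w9.png",w)
for r,c in ((24.5,(582,-17)),): 
  P=np.c_[c[0]+r*np.cos(t),c[1]+r*np.sin(t),np.full(48,76)];u=proj(m,P);print("pred lid",u.min(0),u.max(0))
print(monitor.read_state()["qpos"])
E
```

```text
t 23.75 pos [581.3 -17.7 159.4] yawY 77.88 tilt [-0.0035  0.0008] w 85.6 F [0.8 0.6 0.1]
shift tool mm [ -1.    0.9 134.4]
pred lid [281.18497954 205.21400506] [367.29836327 286.38054472]
[ 0.5215476   0.53413603 -0.7732674   1.50053614  0.38093992  1.26545572
  1.06023503]
```

View pics/w9.png

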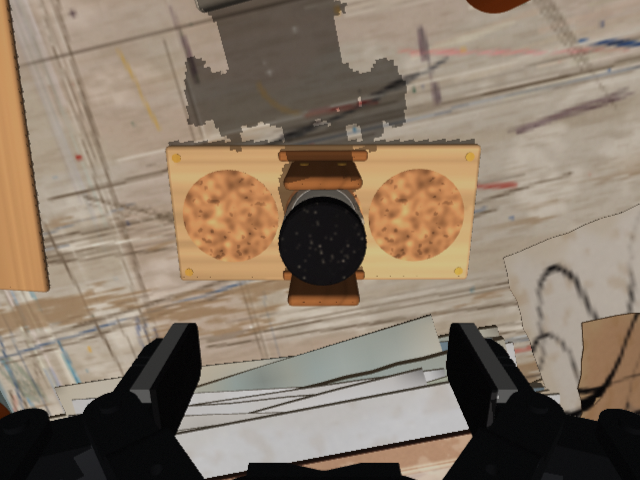

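The squat jar's lid is at (322,241), centred between the jaws, and both end spots are empty. I go down.

{"method": "drive_tool", "body": {"commands": [-1,0,0,0.03,0,-1,0,0,0.03,0,-1,0,0,0.03,0,-1,0,0,0.025,0,-1,0,0,0.015,0,-1,0,0,0.008,0,-1,0,0,0,0,-1,0,0,0,0,1,0,0,0,0,1,0,0,0,0,1,0,0,0,0,1,0,0,0,0,1,0,0,0,0,1,0,0,0,0]}}

```text
time: 25.55
eef_pos: [583.0, -17.7, 24.0]
eef_rot: [0.001, 0.105, 0.994, -0.0]
ft_force: [-0.4, 0.4, 5.7]
width: 50.1
```

```bash
python3 go.py 546.3 303 110
python3 - <<'E'
from h import *
from station import vision
w=vision.read_camera("wrist")[:,:,::-1]
g=np.clip(w.astype(float)*1.5,0,255).astype(np.uint8)
s=vision.read_camera("scene")[:,:,::-1]
k=np.clip(cv2.resize(s[170:290,230:350],(480,480),interpolation=cv2.INTER_CUBIC).astype(float)*1.5,0,255).astype(np.uint8)
cv2.imwrite("pics/w10.png",np.hstack([g[:,160:480],k]))
E
```

```text
t 25.55 pos [583.  -17.7  24. ] yawY 77.97 tilt [ 0.0013 -0.0003] w 50.1 F [-0.4  0.4  5.7]
shift tool mm [102.7 306.  -86.2]
```

View pics/w10.png

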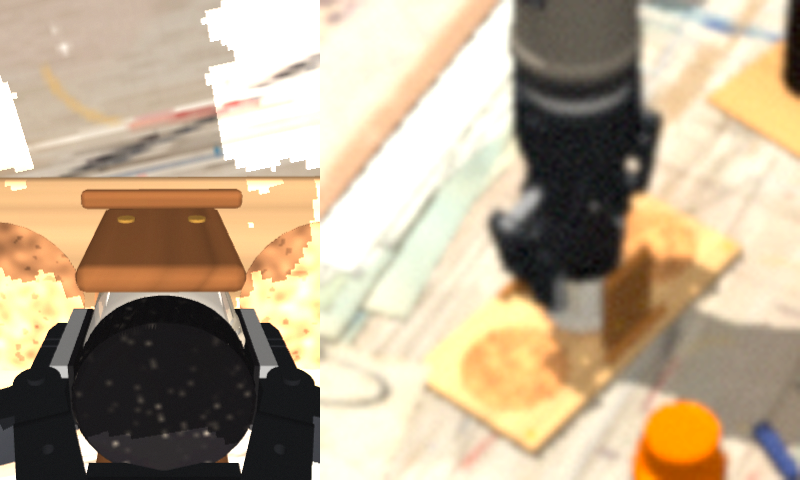

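{"method": "drive_tool", "body": {"commands": [1,0,0,-0.01,0,1,0,0,-0.02,0,1,0,0,-0.025,0,1,0,0,-0.025,0,1,0,0,-0.02,0,1,0.006,0.018,0,0,1,0.009,0.027,0,0,1,0.009,0.027,0,0,1,0.009,0.027,0,0,1,0.009,0.027,0,0,1,0.009,0.027,0,0,1,0.009,0.027,0,0,1,0.009,0.027,0,0,1,0.009,0.027,0,0,1,0.009,0.027,0,0,1,0.008,0.024,0,0,1,0.005,0.014,0,0,1,0.0025,0.007,0,0,1,0,0,0,0,1,0,0,0,0]}}

```text
time: 28.15
eef_pos: [546.5, 301.5, 123.0]
eef_rot: [0.0, 0.106, 0.994, -0.001]
ft_force: [0.0, -0.1, -2.0]
width: 50.4
```

```bash
python3 go.py 546.8 303.2 20
python3 - <<'E'
from h import *
from station import vision
w=vision.read_camera("wrist")[:,:,::-1]
m=cam("wrist");print(proj(m,[[546.3,303,5],[591,303,5],[501,303,5],[546,348,5],[546,258,5]]).round())
cv2.imwrite("pics/w11.png",w)
cv2.imwrite("pics/s11.png",vision.read_camera("scene")[60:460,100:500,::-1])
E
```

```text
t 28.15 pos [546.5 301.5 123. ] yawY 77.87 tilt [ 0.0001 -0.0013] w 50.4 F [ 0.  -0.1 -2. ]
shift tool mm [1.00e-01 1.90e+00 1.03e+02]
[[325. 227.]
 [339. 289.]
 [310. 157.]
 [394. 212.]
 [257. 240.]]
```

View pics/w11.png

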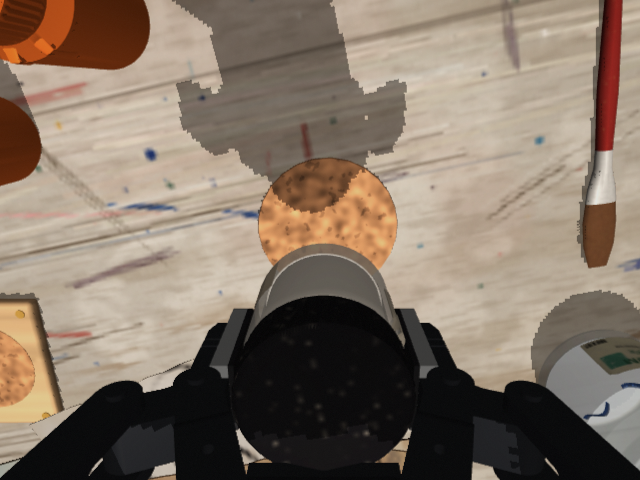

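View pics/s11.png

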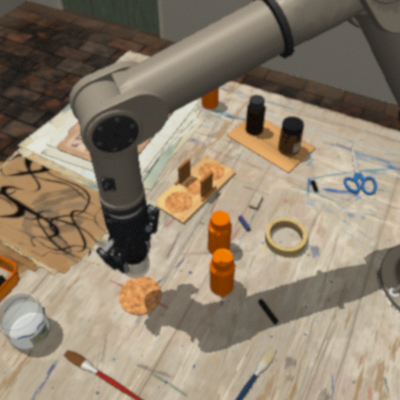

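The coaster appears where predicted (top edge at row 157, centre column about 327). I lower onto it.

{"method": "drive_tool", "body": {"commands": [1,0,0.0025,0.02,0,1,0,0,0.025,0,1,0,0,0.02,0,1,0,0,0.016,0,1,0,0,0.01,0,1,0,0,0.006,0,1,0,0,0.004,0,1,0,0,0,0,1,0,0,0,0]}}

```text
time: 29.38
eef_pos: [546.8, 305.7, 22.8]
eef_rot: [0.0, 0.105, 0.995, 0.0]
ft_force: [-0.5, 0.2, -1.2]
width: 50.2
```

```bash
python3 go.py 546.8 303.2 19
```

```text
t 29.38 pos [546.8 305.7  22.8] yawY 77.98 tilt [0.0009 0.0006] w 50.2 F [-0.5  0.2 -1.2]
shift tool mm [-0.5 -2.5  3.8]
```

{"method": "drive_tool", "body": {"commands": [1,0,-0.002,0.0015,0,1,0,0,0.0012,0,1,0,0,0.0008,0,1,0,0,0,0]}}

```text
time: 29.88
eef_pos: [546.1, 303.2, 19.0]
eef_rot: [0.0, 0.105, 0.994, -0.0]
ft_force: [-1.2, -1.1, 1.8]
width: 50.5
```

```bash
python3 go.py 546.8 303.2 19
```

```text
t 29.88 pos [546.1 303.2  19. ] yawY 77.97 tilt [ 0.0001 -0.0006] w 50.5 F [-1.2 -1.1  1.8]
shift tool mm [-0.7  0.2  0. ]
```

Contact, so I release and rise.

{"method": "drive_tool", "body": {"commands": [-1,0,0,0,0,-1,0,0,0,0,-1,0,0,0,0,-1,0,0,0,0,-1,0,0,0,0,-1,0,0,0,0,-1,0,0,-0.01,0,-1,0,0,-0.03,0,-1,0,0,-0.045,0,-1,0,0,-0.045,0,-1,0,0,-0.03,0,-1,0,0,0,0,-1,0,0,0,0]}}

```text
time: 31.5
eef_pos: [545.7, 303.1, 178.2]
eef_rot: [-0.0, 0.105, 0.995, -0.0]
ft_force: [-0.4, 0.5, 0.2]
width: 85.3
```

```bash
python3 go.py
python3 - <<'E'
from h import *
from station import vision,finder
w=vision.read_camera("wrist")[:,:,::-1]
m=cam("wrist");cv2.imwrite("pics/w12.png",w)
print(proj(m,[[546.3,303,5]]).round(),proj(m,[[546.3,303,71]]).round())
tp=vision.read_camera("top")[:,:,::-1];cv2.imwrite("pics/t12.png",tp)
T=cam("top")
for n in("squat_jar_center","wide_jar_center","slim_jar_center"):
  for x in finder.silhouettes("top",n): 
    if n[0]=="s" and x["uv"][0]<350 and n[1]=="l": continue
    sg={"sq":[(26.5,5,71)],"wi":[(30.5,6,82),(28,82,104)],"sl":[(26,6,96),(20,96,120)]}[n[:2]]
    p0=back(T,[x["uv"]],50)[0][:2]
    print(n,x["score"],x["uv"],fitmask(T,x["pixels"],lambda p:cyl(p[0],p[1],sg),p0,[6,6]))
E
```

```text
t 31.5 pos [545.7 303.1 178.2] yawY 77.98 tilt [-0.0007 -0.0009] w 85.3 F [-0.4  0.5  0.2]
[[324. 208.]] [[324. 235.]]
squat_jar_center 0.6 [184.6, 241.2] (array([544.23871211, 281.45081495]), np.float64(2.8429276943206787))
wide_jar_center 0.81 [423.1, 299.8] (array([ 416.58357512, -258.58293438]), np.float64(0.055063292384147644))
slim_jar_center 0.9 [455.7, 176.9] (array([ 700.31492123, -343.52658677]), np.float64(0.06346558779478073))
slim_jar_center 0.81 [432.2, 247.4] (array([ 532.50452521, -289.50093603]), np.float64(0.06340434402227402))
```

View pics/w12.png

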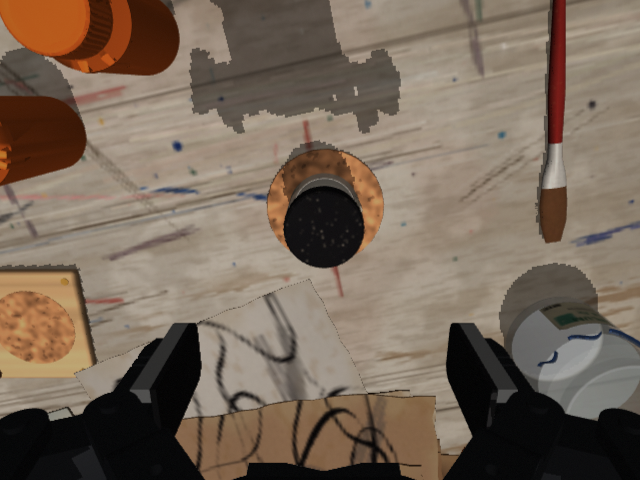

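View pics/t12.png

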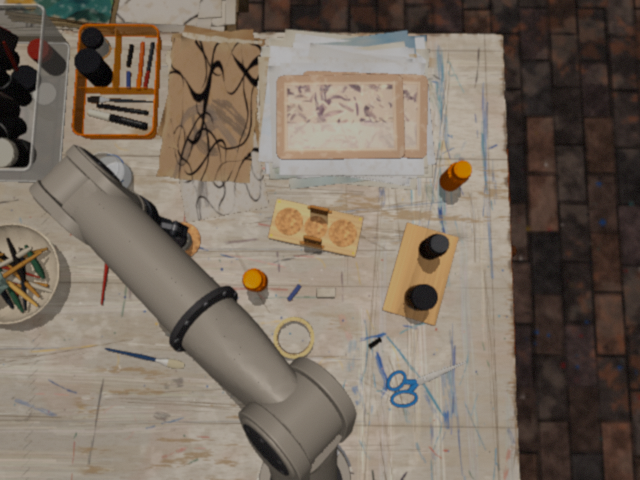

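The squat jar stands centred on the coaster: lid at (324,227), coaster at (325,206). Both tall jars wait on the board. Next I turn back and go above the wide jar.

{"method": "drive_tool", "body": {"commands": [-1,0,0,0,10,-1,0,0,0,10,-1,0,0,0,10,-1,0,0,0,10,-1,0,0,0,10,-1,0,0,0,10,-1,0,0,0,10,-1,0,0,0,10,-1,0,0,0,10,-1,0,0,0,0]}}

```text
time: 33.0
eef_pos: [545.7, 303.4, 178.1]
eef_rot: [0.0, 0.777, 0.63, -0.001]
ft_force: [-0.1, 1.0, -0.5]
width: 85.3
```

```bash
python3 go.py 416.9 -254.5 175
```

```text
t 33.0 pos [545.7 303.4 178.1] yawY -11.89 tilt [-0.0008 -0.0008] w 85.3 F [-0.1  1.  -0.5]
shift tool mm [-572.5  -11.1    3.7]
```

{"method": "drive_tool", "body": {"commands": [-1,-0.0318,-0.0006,0,0,-1,-0.0318,-0.0006,0,0,-1,-0.0318,-0.0006,0,0,-1,-0.0318,-0.0006,0,0,-1,-0.0318,-0.0006,0,0,-1,-0.0318,-0.0006,0,0,-1,-0.0318,-0.0006,0,0,-1,-0.0318,-0.0006,0,0,-1,-0.0318,-0.0006,0,0,-1,-0.0318,-0.0006,0,0,-1,-0.0318,-0.0006,0,0,-1,-0.0318,-0.0006,0,0,-1,-0.0318,-0.0006,0,0,-1,-0.0318,-0.0006,0,0,-1,-0.0318,-0.0006,0,0,-1,-0.0318,-0.0006,0,0,-1,-0.0318,-0.0006,0,0,-1,-0.0318,-0.0006,0,0,-1,0,0,0,0,-1,0,0,0,0]}}

```text
time: 35.5
eef_pos: [416.5, -253.0, 178.5]
eef_rot: [-0.001, 0.776, 0.63, 0.0]
ft_force: [1.3, -0.1, 0.1]
width: 85.6
```

```bash
python3 go.py 416.9 -254.5 42
```

```text
t 35.5 pos [ 416.5 -253.   178.5] yawY -11.88 tilt [-0.0002  0.0012] w 85.6 F [ 1.3 -0.1  0.1]
shift tool mm [ -1.5   0.8 136.5]
```

{"method": "drive_tool", "body": {"commands": [-1,-0.0015,0.0005,0.03,0,-1,0,0,0.03,0,-1,0,0,0.03,0,-1,0,0,0.025,0,-1,0,0,0.015,0,-1,0,0,0.007,0,-1,0,0,0,0,1,0,0,0,0,1,0,0,0,0,1,0,0,0,0,1,0,0,0,0,1,0,0,0,0,1,0,0,0,0]}}

```text
time: 37.12
eef_pos: [416.8, -256.1, 42.8]
eef_rot: [0.001, 0.777, 0.629, 0.0]
ft_force: [-2.5, 0.6, 6.0]
width: 57.8
```

```bash
python3 go.py 597.1 49.8 140
```

```text
t 37.12 pos [ 416.8 -256.1   42.8] yawY -12.03 tilt [ 0.001  -0.0009] w 57.8 F [-2.5  0.6  6. ]
shift tool mm [336.7 112.7 -97.3]
```

{"method": "drive_tool", "body": {"commands": [1,0,0,-0.01,0,1,0,0,-0.02,0,1,0,0,-0.025,0,1,0,0,-0.025,0,1,0.015,0.005,-0.02,0,1,0.026,0.009,0,0,1,0.026,0.009,0,0,1,0.026,0.009,0,0,1,0.026,0.009,0,0,1,0.026,0.009,0,0,1,0.026,0.009,0,0,1,0.026,0.009,0,0,1,0.026,0.009,0,0,1,0.026,0.009,0,0,1,0.026,0.009,0,0,1,0.026,0.009,0,0,1,0.02,0.006,0,0,1,0.0126,0.002,0,0,1,0,0,0,0,1,0,0,0,0]}}

```text
time: 39.62
eef_pos: [595.1, 45.7, 141.6]
eef_rot: [0.0, 0.778, 0.629, -0.001]
ft_force: [0.5, -0.2, -2.3]
width: 57.7
```

```bash
python3 go.py 596.8 48.2 46
python3 - <<'E'
from h import *
from station import vision
cv2.imwrite("pics/s13.png",vision.read_camera("scene")[60:380,200:500,::-1])
E
```

```text
t 39.62 pos [595.1  45.7 141.6] yawY -12.11 tilt [-0.0007 -0.0015] w 57.7 F [ 0.5 -0.2 -2.3]
shift tool mm [ 3.   1.2 95.6]
```

View pics/s13.png

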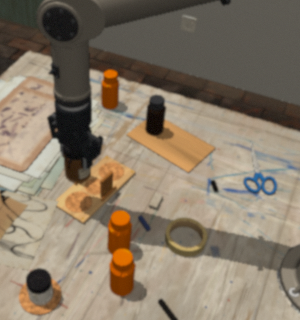

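{"method": "drive_tool", "body": {"commands": [1,0.0015,0.001,0.02,0,1,0,0,0.025,0,1,0,0,0.02,0,1,0,0,0.013,0,1,0,0,0.008,0,1,0,0,0.004,0,1,0,0,0.0025,0,1,0,0,0,0,1,0,0,0,0]}}

```text
time: 40.8
eef_pos: [597.1, 48.6, 49.7]
eef_rot: [0.0, 0.777, 0.629, 0.0]
ft_force: [0.0, -0.2, -1.4]
width: 57.5
```

```bash
python3 go.py 596.8 48.2 46
```

```text
t 40.8 pos [597.1  48.6  49.7] yawY -12.02 tilt [0.0009 0.0001] w 57.5 F [ 0.  -0.2 -1.4]
shift tool mm [-0.5 -0.2  3.7]
```

{"method": "drive_tool", "body": {"commands": [1,0,0,0.0015,0,1,0,0,0.0015,0,1,0,0,0.001,0,1,0,0,0,0]}}

```text
time: 41.3
eef_pos: [596.9, 48.6, 46.8]
eef_rot: [0.0, 0.777, 0.629, 0.0]
ft_force: [-2.8, -0.5, 6.5]
width: 58.0
```

```bash
python3 go.py 531.9 -288.6 175
```

```text
t 41.3 pos [596.9  48.6  46.8] yawY -12.02 tilt [ 0.0007 -0.0003] w 58.0 F [-2.8 -0.5  6.5]
shift tool mm [-343.4    6.7 -128.1]
```

Set down. I release, rise and go above the slim jar.

{"method": "drive_tool", "body": {"commands": [-1,0,0,0,0,-1,0,0,0,0,-1,0,0,0,0,-1,0,0,0,0,-1,0,0,0,0,-1,0,0,0,0,-1,0,0,-0.01,0,-1,0,0,-0.03,0,-1,0,0,-0.045,0,-1,0,0,-0.045,0,-1,0,0,0,0,-1,0,0,0,0]}}

```text
time: 42.8
eef_pos: [596.5, 48.4, 175.4]
eef_rot: [0.0, 0.777, 0.629, -0.0]
ft_force: [0.3, -0.4, 0.1]
width: 85.5
```

{"method": "drive_tool", "body": {"commands": [-1,-0.0286,0.0005,0,0,-1,-0.0286,0.0005,0,0,-1,-0.0286,0.0005,0,0,-1,-0.0286,0.0005,0,0,-1,-0.0286,0.0005,0,0,-1,-0.0286,0.0005,0,0,-1,-0.0286,0.0005,0,0,-1,-0.0286,0.0005,0,0,-1,-0.0286,0.0005,0,0,-1,-0.0286,0.0005,0,0,-1,-0.0286,0.0005,0,0,-1,-0.0286,0.0005,0,0,-1,0,0,0,0,-1,0,0,0,0]}}

```text
time: 44.55
eef_pos: [530.9, -286.7, 174.0]
eef_rot: [-0.001, 0.777, 0.63, 0.0]
ft_force: [-0.8, 0.8, -0.3]
width: 85.3
```

```bash
python3 go.py 531.9 -288.6 56
```

```text
t 44.55 pos [ 530.9 -286.7  174. ] yawY -11.97 tilt [-0.0017  0.0025] w 85.3 F [-0.8  0.8 -0.3]
shift tool mm [ -1.8   1.7 118. ]
```

{"method": "drive_tool", "body": {"commands": [-1,-0.0005,0.001,0.03,0,-1,0,0,0.03,0,-1,0,0,0.025,0,-1,0,0,0.02,0,-1,0,0,0.013,0,-1,0,0,0,0,-1,0,0,0,0,1,0,0,0,0,1,0,0,0,0,1,0,0,0,0,1,0,0,0,0,1,0,0,0,0,1,0,0,0,0]}}

```text
time: 46.18
eef_pos: [532.5, -289.5, 58.2]
eef_rot: [0.001, 0.777, 0.629, 0.0]
ft_force: [-0.4, -0.1, 5.6]
width: 50.3
```

```bash
python3 go.py 569.1 -81.6 150
```

```text
t 46.17 pos [ 532.5 -289.5   58.2] yawY -12.03 tilt [ 0.0012 -0.0008] w 50.3 F [-0.4 -0.1  5.6]
shift tool mm [210.9  -7.4 -92. ]
```

{"method": "drive_tool", "body": {"commands": [1,0,0,-0.01,0,1,0,0,-0.02,0,1,0,0,-0.025,0,1,0,0,-0.025,0,1,0.02,-0.001,-0.015,0,1,0.025,-0.001,0,0,1,0.025,-0.001,0,0,1,0.025,-0.001,0,0,1,0.025,-0.001,0,0,1,0.025,-0.001,0,0,1,0.025,-0.001,0,0,1,0.02,0,0,0,1,0.0135,0,0,0,1,0.007,0,0,0,1,0,0,0,0,1,0,0,0,0,1,0,0,0,0]}}

```text
time: 48.3
eef_pos: [568.8, -83.0, 152.1]
eef_rot: [0.0, 0.778, 0.628, -0.0]
ft_force: [0.3, -0.4, -1.3]
width: 50.5
```

```bash
python3 go.py 568.9 -82.5 62
python3 - <<'E'
from h import *
from station import vision
cv2.imwrite("pics/s14.png",vision.read_camera("scene")[60:380,200:500,::-1])
E
```

```text
t 48.3 pos [568.8 -83.  152.1] yawY -12.13 tilt [-0.0002 -0.0006] w 50.5 F [ 0.3 -0.4 -1.3]
shift tool mm [ 0.5 -0.  90.1]
```

View pics/s14.png

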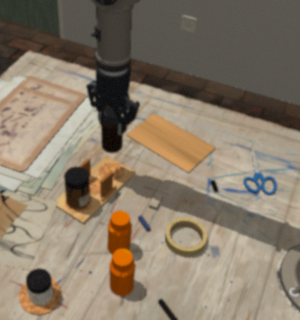

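{"method": "drive_tool", "body": {"commands": [1,0,0,0.02,0,1,0,0,0.025,0,1,0,0,0.02,0,1,0,0,0.011,0,1,0,0,0.006,0,1,0,0,0.003,0,1,0,0,0.0015,0,1,0,0,0,0,1,0,0,0,0]}}

```text
time: 49.48
eef_pos: [569.3, -81.8, 66.1]
eef_rot: [0.0, 0.777, 0.629, 0.0]
ft_force: [0.8, -1.1, -1.3]
width: 50.2
```

```bash
python3 go.py 568.9 -82.5 62
```

```text
t 49.48 pos [569.3 -81.8  66.1] yawY -12.02 tilt [ 0.0008 -0.0001] w 50.2 F [ 0.8 -1.1 -1.3]
shift tool mm [-0.8 -0.3  4.1]
```

{"method": "drive_tool", "body": {"commands": [1,-0.0005,0,0.0015,0,1,0,0,0.0015,0,1,0,0,0.001,0,1,0,0,0.0005,0,1,0,0,0,0]}}

```text
time: 50.1
eef_pos: [568.8, -82.2, 62.2]
eef_rot: [0.0, 0.777, 0.629, -0.0]
ft_force: [-2.3, -0.6, 4.9]
width: 50.1
```

```bash
python3 go.py 568.9 -82.5 62
```

```text
t 50.1 pos [568.8 -82.2  62.2] yawY -12.02 tilt [ 0.     -0.0003] w 50.1 F [-2.3 -0.6  4.9]
shift tool mm [-0.2  0.1  0.2]
```

Seated, so I release, rise and back off toward the start for a clear final look.

{"method": "drive_tool", "body": {"commands": [-1,0,0,0,0,-1,0,0,0,0,-1,0,0,0,0,-1,0,0,0,0,-1,0,0,0,0,-1,0,0,0,0,-1,0,0,-0.01,0,-1,0,0,-0.03,0,-1,0,0,-0.045,0,-1,0,0,-0.045,0,-1,-0.02,0,0,0,-1,-0.03,0,0,0,-1,-0.03,0,0,0,-1,-0.03,0,0,0,-1,-0.03,0,0,0,-1,-0.03,0,0,0,-1,-0.03,0,0,0,-1,-0.02,0,0,0,-1,0,0,0,0,-1,0,0,0,0]}}

```text
time: 52.6
eef_pos: [523.6, -295.6, 191.1]
eef_rot: [-0.001, 0.777, 0.63, 0.001]
ft_force: [-0.4, 1.3, -0.0]
width: 85.5
```

```bash
python3 go.py
python3 - <<'E'
from h import *
from station import vision,finder
tp=vision.read_camera("top")[:,:,::-1];cv2.imwrite("pics/t15.png",tp)
T=cam("top")
for c in("top","scene"):
  T=cam(c)
  if c=="scene": cv2.imwrite("pics/s15.png",vision.read_camera(c)[:,:,::-1])
  for n in("squat_jar_center","wide_jar_center","slim_jar_center","coaster","eraser_block","pastel_stick"):
   for x in finder.silhouettes(c,n): 
    if n in("coaster","eraser_block","pastel_stick"): print(c,n,x["score"],back(T,[x["uv"]],6).round(1));continue
    sg={"sq":[(26.5,5,50),(25,50,71)],"wi":[(30.5,10,86),(27,86,108)],"sl":[(26,10,100),(20,100,124)]}[n[:2]]
    p0=back(T,[x["uv"]],50)[0][:2]
    r=fitmask(T,x["pixels"],lambda p:cyl(p[0],p[1],sg),p0,[6,6])
    print(c,n,round(x["score"],2),np.round(x["uv"]),r[0].round(1),round(r[1],3))
E
```

```text
t 52.6 pos [ 523.6 -295.6  191.1] yawY -11.91 tilt [0.0003 0.0018] w 85.5 F [-0.4  1.3 -0. ]
top squat_jar_center 0.85 [178. 241.] [544.2 303.6] 0.112
top wide_jar_center 0.92 [287. 217.] [597.5  46.9] 0.068
top slim_jar_center 0.96 [454. 174.] [ 698.4 -341.5] 0.051
top slim_jar_center 0.89 [340. 230.] [567.6 -81.5] 0.075
top slim_jar_center 0.79 [218. 300.] [402.7 204.4] 0.087
top slim_jar_center 0.65 [259. 279.] [449.4 117.1] 0.162
top slim_jar_center 0.26 [192. 246.] [551.6 276.4] 1.045
top coaster 0.81 [[547.4 275.4   6. ]]
top eraser_block 0.64 [[419.1 -39.3   6. ]]
top pastel_stick 0.51 [[422.3  38.6   6. ]]
scene squat_jar_center 0.97 [238. 345.] [544.7 302.4] 0.076
scene squat_jar_center 0.24 [236. 368.] [538.  336.1] 1.181
scene wide_jar_center 0.64 [278. 244.] [597.7  45.5] 0.064
scene slim_jar_center 0.97 [312. 150.] [ 694.9 -332. ] 0.076
scene slim_jar_center 0.97 [321. 332.] [400.  211.2] 0.083
scene slim_jar_center 0.88 [321. 292.] [448.1 122.8] 0.284
scene slim_jar_center 0.56 [311. 217.] [568.4 -81.8] 0.109
scene coaster 0.61 [[533.9 323.3   6. ]]
scene eraser_block 0.64 [[429.9 -55.4   6. ]]
```

View pics/t15.png

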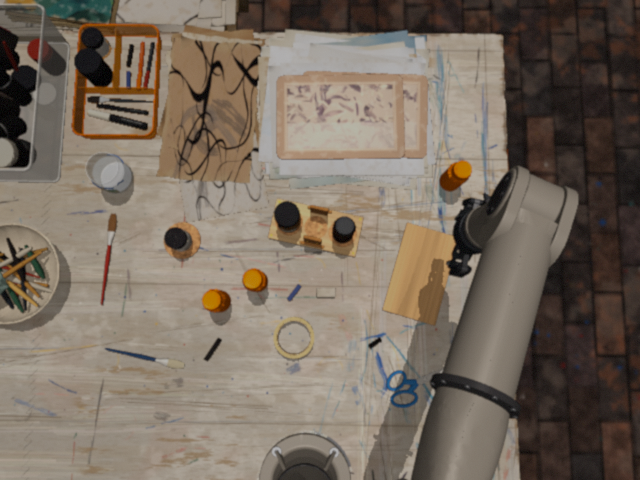

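View pics/s15.png

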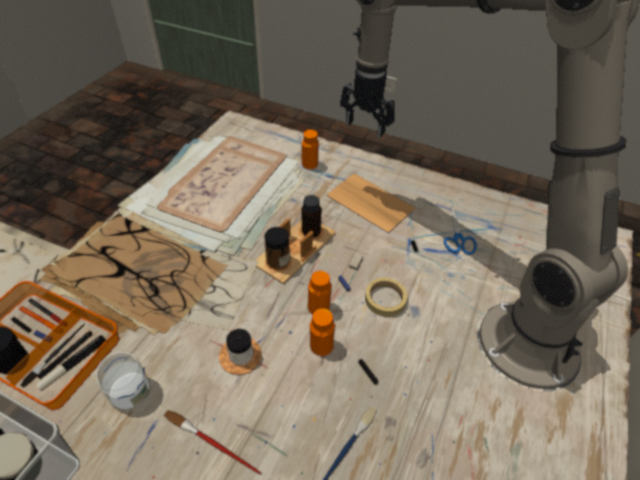

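The final views show both tall jars back in place, the squat jar on the coaster, and the eraser (325,293) and pastel stick (294,292) where they were.

```bash
python3 -c "
from station import workorder;print(workorder.job_done())"
```

```text
the job is handed in; nothing more can be done
None
```

I moved both taller jars to the side board, stood the squat jar on the coaster, put each taller jar back on its own end of the stand, and handed the job in at about 53 s.

**Final camera fits** (top and scene views together):

| Jar | Where it should be (mm) | Where it is (mm) | Off by |
|---|---|---|---|
| Wide | (597, 47) at the start | (598, 46) | about 1–2 mm |
| Slim | (568, −83) at the start | (568, −82) | about 1–2 mm |
| Squat | coaster centre (546, 303) | (544.5, 303) | about 2 mm |

All three stand upright and are let go. The gripper is clear of everything, above the far end of the board.

**What disagreed:**
- **First slim-jar grip:** the fingers closed on the lid, at a 39.7 mm opening, because the pads sit about 33 mm further back along the tool than stated. I opened, lowered and gripped the body instead; nothing tipped.
- **Grip openings:** all three jars read 2–3 mm under their stated diameters.
- **Wrist camera:** jar lids appeared about 3 mm off from where the other cameras put them.
- **Networks at the end:** the eraser and pastel stick came out 5–15 mm away from the first estimates, and the scene view missed the pastel stick. The networks also placed the half-hidden coaster about 25 mm off. In the pictures all three sit at the same pixels as at the start, so I take these as network error.

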